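Wipe tea flakes off the springy leaf into the caddy

TASK

Pick up the wooden scraper block and wipe the three flakes of pressed tea off the springy wooden leaf into the caddy's pulled-out tray: set the block gently on the bare part of the leaf between the hinge and the flakes and wipe out over the free edge, keeping it pressed on the leaf with a light, steady 5 N or so all the way as the leaf gives, and never forcing its free edge down by more than about 25 mm. Then stand the block upright on the shelf again and push the tray fully home with the flakes in it. Do not touch the flakes with the fingers, and leave the kettle, teapot, mug and dish where they are.

Things in the scene. Friction and masses are not known exactly. Their poses are not given: they have to be found in the camera images.
- scraper: Wooden scraper block with a rubber sole, an upside-down T standing upright on the shelf: foot 170 (x) x 36 (y) x 30 (z) mm, on it a grip rib 100 (x) x 22 (y) mm reaching from 30 to 80 mm high, centred. Origin: centre of the underside; z up. Same when turned half a turn. About 0.3 kg. Pinch the rib across its y from above; wipe with its x parallel to the stand's x.
- stand: Wooden stand fixed on the shelf; origin on the shelf right below the hinge line's middle, z up. Its y axis points from the leaf towards the post: the leaf runs from the hinge to the stand's -y (the wiping direction). Upright back board 190 (x) x 14 (y) x 100 mm high behind the hinge, its top level with the leaf's.
- leaf: Flat wooden leaf 190 (x) x 244 (y) x 10 mm without rims; origin on its hinge line, 5 mm under its upper face. Level, its top is 100 mm above the shelf, at y -6 to -250 mm in the stand's frame. A spring holds it level; pressed, it dips about the hinge, at most 0.12 rad: some tenths of a mm per N on its bare part, several times more near the free edge. Keep over 2 N on it throughout the stroke.
- flake0: Flake of pressed tea, a rough flat slab 58 x 30 x 12 mm, loose on the leaf, long axis roughly along the stand's x. Origin: centre of its underside. The flakes lie 125 to 240 mm from the hinge line, within 80 mm either side of the leaf's middle; the 120 mm of the leaf next to the hinge are clear.
- flake1: A second flake, same size, loose on the leaf.
- flake2: A third flake, same size, loose on the leaf.
- caddy_front (a point): Middle of the upper front edge of the caddy, 78 mm above the shelf. The caddy is a low wooden box fixed on the shelf, parallel to the stand, 196 mm wide (y), reaching 235 mm back (+x) from here, open at its front (-x), where the tray slides in and out. Axes: the caddy's, z up.
- tray (a joint): How far the caddy's tray is pulled out (m): 0 is fully home, about 0.2 at the start, growing towards the caddy's -x. Slides with about 2 N of friction and stays where it is left.
- tray_in (a point): Middle of the front edge of the tray's inner floor, 13 mm above the shelf; axes as the caddy's. Inside, the tray is 168 mm wide (y) and reaches 210 mm back (+x) from here; walls to 62 mm above the shelf. At the start the leaf's free edge overhangs the tray's +y wall by about 10 mm.
- tray_front (a point): Middle of the outer face of the tray's front panel, 42 mm above the shelf; the panel is 196 (y) mm wide, 5 to 75 mm above the shelf, and 12 mm thick; it faces the caddy's -x. Push here, towards the caddy's +x. Axes as the caddy's.
- kettle: Blue enamel kettle, 176 mm wide, 210 mm high with its bail handle. Origin: centre of its underside. Leave alone.
- teapot: Clear glass teapot, 125 mm wide, 122 mm high. Origin: centre of its underside. Leave alone.
- mug_a: White mug, 80 mm wide, 90 mm high. Origin: centre of its underside. Leave alone.
- dish: Small round white dish, 100 mm wide, 22 mm high. Origin: centre of its underside. Leave alone.
There are look-alikes about, which are no part of the job. What is shaped like the flake2 but red or turquoise is not meant.

How it is judged:
By the outcome, as a careful person would: the job done as asked, in the order asked, and still so for the second after the job is handed in, with the robot touching nothing.
It also fails if it takes over 72 s, if anything falls off the work surface, if the arm or the gripper's body presses on something with over 40 N, if the wrist force passes 120 N, or if a joint passes its speed limit or range.

ROBOT

A 6-joint arm with a two-finger parallel gripper is mounted at the origin on the work surface. World frame = base frame: x ahead of the robot, y to its left, z up, the work surface at z = 0. Lengths are in m, angles in rad, forces in N, time in s.
With the tool pointing down it reaches from about 0.375 to 0.9 m from the base axis. Payload 3.1 kg.
Tool frame: the origin (TCP) lies midway between the tips of the shut fingers; the grasp point (between the pads) lies 19 mm behind it; z points along the fingers, y is the line along which they close (so a half turn about z gives the same grasp; the last joint's range is limited). The gripper opens to 87 mm and grips with 3 to 60 N. Pads are 19 mm wide; open, the fingers measure 117 mm over their backs; the gripper's body (75 mm by 190 mm) begins 51 mm behind the grasp point.
Start: joints at [1.129, 0.527, 1.433, -0, 1.181, -0.178], TCP at [0.163, 0.603, 0.223] pointing down, gripper open.
Joint ranges: [-3.08, 3.08], [-0.75, 2.2], [0.22, 2.44], [-1.43, 4.57], [0, 2.65], [-2.85, 2.85]. Speed limits (rad/s): [2.79, 2.79, 3.14, 3.14, 3.14, 3.14].

INTERFACE

Orientations are given as a unit quaternion [x, y, z, w].
In Python, from rig import robot gives the robot as it stands.
- The arm moves only by the shell command python3 -m jog 'ROWS' [FORCE]. ROWS is a JSON object of lists of equal length, an entry for each row: "dp": the shift along the tool's x, y, z in mm, a list of three; "delta_rot": the turn, a rotation vector about the tool's x, y, z in rad, a list of three; "gripper": the opening, from -1 (shut) to 1 (fully open). A call has 1 to 12 rows; each row is the pose to reach, as a shift and turn from the pose commanded when the call began, along the tool's axes at that moment; what a row does not reach only later rows make up. A row lasts 1/10 s, in which the tool goes at most 50 mm and 8.59 degrees, less where a joint would pass 70% of its speed; a pose out of reach is approached as far as the arm can. A call with a gripper value outside its range is refused whole. The fingers move at their own pace and stop on an object; FORCE is the grip in N (left out, the last holds). Time passes only in rows, so rows that repeat a pose let the fingers close. It gives the time, the measured TCP pose, the force, the opening and the grip force at its end, in the units of the state.
- robot.get_obs(): the state, without advancing time (a new reading comes with each control period).
- robot.camera(name): name is "scene" or "top" or "wrist"; returns the picture (384x512x3 uint8, red, green, blue); there is no depth.
- robot.camera_model(name): a dict with "fx", "fy", "cx", "cy" (pixels), "xyz" and "orientation" of the camera in the world; the wrist camera has in their place "T_tool_cam" (4x4, takes a point from camera to tool coordinates, whose origin is the TCP and whose axes are the flange's). Camera axes: x right, y down, z forward; pixel columns grow to the right and rows downward; lengths in m; the calibration is good to about 2 mm. The wrist camera is an equidistant fisheye: a pixel r from the principal point sees the ray r / f radians off the axis. A picture is of the moment at which its call begins: read the wrist's pose just before it. camera_model takes no time and is no camera call.
- robot.hand_in(): hands the job in; it is judged then, once.
Trained networks look in the newest picture that a camera, given by its name, has taken for a name from the list of things; names that differ only in an ending like _2 or _b are one class to them, and where a whole thing is asked for, a point or a joint stands for the part that bears it (a point fixed in the world has none). Each returns a list of dicts, best first, with "score" (0 to 1); they miss things now and then, are a little off and sometimes report something else, mostly with a low value. They report only what shows in the picture. A call takes as long as a camera call. They do not tell look-alikes from the thing itself.
- robot.search_frame(name, camera): "rect" ([left, top, right, bottom] in pixels, round what is visible of it).
The state is a dict: "time": time; "q": joint angles; "joint_velocities": joint speeds; "joint_torque": joint torques, N m; "position": TCP position; "tool_rot": TCP orientation; "ft_force": force on the tool from outside, world axes, zero at the start; "moment": the same for the moment, N m; "grip_width": finger opening in m; "grip_force": force on a finger pad.
Only numpy, scipy, OpenCV 4.12 (cv2) and the standard library are available. Lean on these libraries where they do the work, as an engineer would, in place of code of your own. Each camera call takes 0.05 s, during which the arm holds its last target. There are 200 camera calls.

## Working session

There is one attempt and no reset: what is moved stays moved. The work goes in short steps, Python scripts to look and compute and a shell command to move; the robot and the scene stay as the last step left them, time stands still between calls to the robot, and variables do not carry over. Pictures are saved under pics/ and viewed, at most 10 in all, crops included, and the job is handed in when it is done.

```bash
ls; mkdir -p pics
python3 - <<'E'
from rig import robot
import cv2, numpy as np
o=robot.get_obs(); print(o)
for c in ["scene","top"]:
    im=robot.camera(c); cv2.imwrite(f"pics/{c}0.png",im[:,:,::-1]); m=robot.camera_model(c); print(c,m)
    for n in ["scraper","stand","leaf","flake0","tray","caddy_front","kettle"]:
        try: print(n,[(np.round(d["rect"]).astype(int).tolist(),round(d["score"],2)) for d in robot.search_frame(n,c)])
        except Exception as e: print(n,e)
print(robot.camera_model("wrist"))
E
```

```text
pics
{'time': 0.0, 'q': array([ 1.12847576e+00,  5.28455591e-01,  1.43392848e+00, -2.01684944e-05,
        1.18140242e+00, -1.78521720e-01]), 'joint_velocities': array([-9.20028532e-05,  2.89701431e-04, -1.34239073e-03,  7.29083738e-04,
        1.37950160e-03, -2.90673700e-04]), 'joint_torque': array([-1.27268930e-03, -4.40054584e+01, -1.76591974e+01,  6.34149997e-02,
        5.81604999e-02, -1.51387990e-04]), 'position': array([0.16263245, 0.60269234, 0.22156982]), 'tool_rot': array([ 1.31513418e-01,  9.91313784e-01, -1.04734279e-03, -3.26185913e-04]), 'ft_force': array([ 0.1087258 , -0.0404772 ,  0.01544083]), 'moment': array([-0.00646814,  0.05362035, -0.05661892]), 'grip_force': 0.0, 'grip_width': 0.08695995148379589}
scene {'fx': 423.7447368285963, 'fy': 423.7447368285963, 'cx': 254.32193148743917, 'cy': 190.9059197711776, 'xyz': array([1.51821032, 0.58755401, 0.74753779]), 'orientation': array([ 0.45225921,  0.74661423, -0.42422073, -0.24096798])}
scraper [([166, 145, 199, 177], 0.68)]
stand [([229, 177, 346, 263], 0.56)]
leaf [([232, 177, 341, 234], 0.97)]
flake0 [([245, 257, 
[... 721 characters left out ...]
 0.62), ([252, 177, 262, 197], 0.58), ([230, 170, 245, 190], 0.44)]
tray [([251, 165, 321, 248], 0.57)]
caddy_front [([252, 93, 330, 244], 0.86), ([253, 166, 322, 246], 0.68)]
kettle [([78, 174, 157, 233], 0.89), ([372, 162, 441, 205], 0.45)]
{'fx': 297.3186396354542, 'fy': 297.3186396354542, 'cx': 249.33070350908952, 'cy': 195.1251218764182, 'T_tool_cam': array([[-9.31062151e-04, -9.67251458e-01, -2.53818340e-01,
         6.82011114e-02],
       [ 9.99999407e-01, -7.57356629e-04, -7.82084126e-04,
         1.35697307e-03],
       [ 5.64241008e-04, -2.53818918e-01,  9.67251590e-01,
        -1.62666223e-01],
       [ 0.00000000e+00,  0.00000000e+00,  0.00000000e+00,
         1.00000000e+00]])}
```

Run:
```python
import cv2
a=cv2.imread("pics/top0.png"); cv2.imwrite("pics/top0b.png",cv2.resize(a[80:320,150:450],None,fx=2.5,fy=2.5,interpolation=cv2.INTER_CUBIC))
a=cv2.imread("pics/scene0.png"); cv2.imwrite("pics/scene0b.png",cv2.resize(a[120:310,110:376],None,fx=3,fy=3,interpolation=cv2.INTER_CUBIC))
```

```text
(no output)
```

View pics/top0b.png

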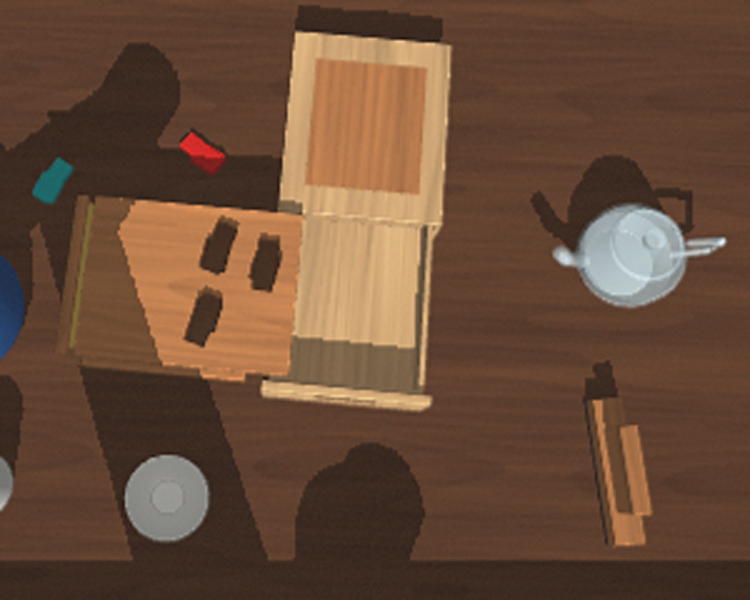

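View pics/scene0.png

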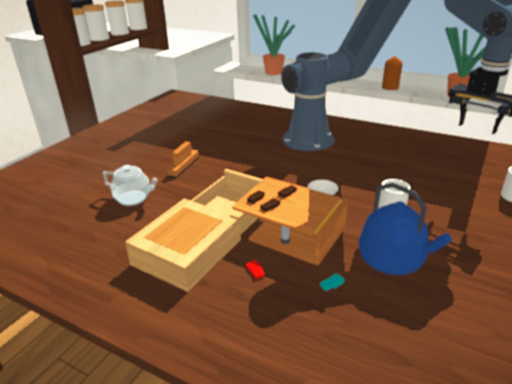

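Top view (crop): leaf with three dark flakes at (219,245), (265,262), (203,317); free edge from (300,213) to (290,377); caddy above right, with tray out towards the bottom, panel at (347,395). The scraper is at (620,470), and the red and turquoise pieces are decoys. The scene view agrees.

```bash
cat > h.py <<'E'
import numpy as np, cv2
from scipy.spatial.transform import Rotation as R
from rig import robot
def ray(cam,px,obs=None):
    m=robot.camera_model(cam); px=np.atleast_2d(px).astype(float)
    u=(px[:,0]-m["cx"])/m["fx"]; v=(px[:,1]-m["cy"])/m["fy"]
    if cam=="wrist":
        th=np.hypot(u,v); s=np.where(th>1e-9,np.sin(th)/np.maximum(th,1e-9),1)
        d=np.c_[u*s,v*s,np.cos(th)]; T=np.array(m["T_tool_cam"]); Rt=R.from_quat(obs["tool_rot"]).as_matrix()
        return Rt@T[:3,3]+obs["position"], d@(Rt@T[:3,:3]).T
    return np.array(m["xyz"]), np.c_[u,v,np.ones(len(u))]@R.from_quat(m["orientation"]).as_matrix().T
def onz(cam,px,z,obs=None):
    o,d=ray(cam,px,obs); return o+d*((np.asarray(z)-o[2])/d[:,2])[:,None]
def proj(cam,P,obs=None):
    m=robot.camera_model(cam); P=np.atleast_2d(P)
    if cam=="wrist":
        T=np.array(m["T_tool_cam"]); Rt=R.from_quat(obs["tool_rot"]).as_matrix()
        Rw=Rt@T[:3,:3]; c=(P-(Rt@T[:3,3]+obs["position"]))@Rw
        r=np.hypot(c[:,0],c[:,1]); th=np.arctan2(r,c[:,2]); k=th/np.maximum(r,1e-9)
        return np.c_[m["fx"]*c[:,0]*k+m["cx"],m["fy"]*c[:,1]*k+m["cy"]]
    c=(P-m["xyz"])@R.from_quat(m["orientation"]).as_matrix()
    return np.c_[m["fx"]*c[:,0]/c[:,2]+m["cx"],m["fy"]*c[:,1]/c[:,2]+m["cy"]]
E
python3 - <<'E'
from h import *
np.set_printoptions(precision=4,suppress=True)
f=lambda l,z: print(onz("top",np.array(l)/2.5+[150,80],z))
print("leaf free, backboard");f([(301,213),(290,377),(78,197),(58,352)],.1)
print("caddy");f([(297,32),(451,45),(441,226),(280,210)],.078)
print("panel top outer, inner");f([(262,396),(430,410),(264,381),(433,397)],.075)
print("flakes");f([(219,245),(265,262),(203,317)],.112)
print("scraper rib top ");f([(621,427),(639,425),(651,513),(634,516)],.08)
print("foot top");f([(587,400),(612,545),(645,543)],.03)
E
```

```text
leaf free, backboard
[[0.6982 0.0567 0.1   ]
 [0.506  0.0634 0.1   ]
 [0.7079 0.3182 0.1   ]
 [0.5245 0.3258 0.1   ]]
caddy
[[ 0.94    0.068   0.078 ]
 [ 0.9297 -0.1238  0.078 ]
 [ 0.6952 -0.1106  0.078 ]
 [ 0.7078  0.0812  0.078 ]]
panel top outer, inner
[[ 0.4861  0.0942  0.075 ]
 [ 0.4773 -0.0979  0.075 ]
 [ 0.5033  0.0926  0.075 ]
 [ 0.4922 -0.1013  0.075 ]]
flakes
[[0.6528 0.1497 0.112 ]
 [0.6348 0.0964 0.112 ]
 [0.5685 0.1636 0.112 ]]
scraper rib top 
[[ 0.4658 -0.3129  0.08  ]
 [ 0.4688 -0.3334  0.08  ]
 [ 0.3722 -0.3419  0.08  ]
 [ 0.3683 -0.3229  0.08  ]]
foot top
[[ 0.5003 -0.293   0.03  ]
 [ 0.3341 -0.3156  0.03  ]
 [ 0.3378 -0.3538  0.03  ]]
```

```bash
cat >> h.py <<'E'
def rows(wps,yaw=None,tilt=None):
    """world TCP targets -> dp (mm), rot vec; yaw = world angle of tool y (tool down)"""
    o=robot.get_obs(); Rt=R.from_quat(o["tool_rot"])
    for w in np.atleast_2d(wps): print("dp",np.round(Rt.inv().apply(w-o["position"])*1000,1).tolist())
    if yaw is not None:
        y=np.array([np.cos(yaw),np.sin(yaw),0]); z=np.array([0,0,-1.]); x=np.cross(y,z)
        print("rot",np.round((Rt.inv()*R.from_matrix(np.c_[x,y,z])).as_rotvec(),4).tolist())
E
python3 - <<'E'
from h import *
rows([(.3,.45,.3),(.46,.1,.3),(.41,-.33,.22)],np.radians(96.2))
print(onz("top",[[117,203]],.1),robot.search_frame("mug_a","top"))
E
```

```text
dp [-172.3, -112.3, -77.4]
dp [-418.0, -408.5, -77.4]
dp [-481.9, -836.6, 2.6]
rot [-0.0, 0.0, -0.372]
[[0.56949427 0.49017727 0.1       ]] [{'rect': [116.1, 260.8, 151.6, 300.2], 'score': 0.78}, {'rect': [196.8, 263.0, 234.0, 297.3], 'score': 0.25}]
```

```bash
python3 -m jog '{"dp":[[-172,-112,-77],[-172,-112,-77],[-172,-112,-77],[-172,-112,-77],[-172,-112,-77],[-418,-408,-77],[-418,-408,-77],[-418,-408,-77],[-418,-408,-77],[-418,-408,-77],[-418,-408,-77],[-418,-408,-77]],"delta_rot":[[0,0,0],[0,0,-0.1],[0,0,-0.2],[0,0,-0.3],[0,0,-0.372],[0,0,-0.372],[0,0,-0.372],[0,0,-0.372],[0,0,-0.372],[0,0,-0.372],[0,0,-0.372],[0,0,-0.372]],"gripper":[1,1,1,1,1,1,1,1,1,1,1,1]}'
python3 - <<'E'
from h import *
rows([(.46,.1,.3),(.41,-.33,.22)],np.radians(96.2))
E
```

```text
time: 2.05
position: [0.4461, 0.1303, 0.2999]
tool_rot: [-0.054, 0.999, 0.0, 0.001]
ft_force: [1.0, -0.3, 0.1]
grip_width: 0.0872
grip_force: 0.0
dp [-10.5, -31.6, -0.1]
dp [85.7, -453.7, 79.8]
rot [0.0001, 0.0011, -0.0001]
```

```bash
python3 -m jog '{"dp":[[86,-454,80],[86,-454,80],[86,-454,80],[86,-454,80],[86,-454,80],[86,-454,80],[86,-454,80],[86,-454,80],[86,-454,80],[86,-454,80],[86,-454,80],[86,-454,80]],"delta_rot":[[0,0,0],[0,0,0],[0,0,0],[0,0,0],[0,0,0],[0,0,0],[0,0,0],[0,0,0],[0,0,0],[0,0,0],[0,0,0],[0,0,0]],"gripper":[1,1,1,1,1,1,1,1,1,1,1,1]}'
python3 - <<'E'
from h import *
o=robot.get_obs(); print(o["position"],o["tool_rot"])
im=robot.camera("wrist"); cv2.imwrite("pics/w1.png",im[:,:,::-1]); print(robot.search_frame("scraper","wrist"))
c,s=np.cos(.108),np.sin(.108)
g=lambda x,y,z:[.418+c*x-s*y,-.328+s*x+c*y,z]
a=[g(x,y,.08) for x,y in[(-.05,-.011),(.05,-.011),(.05,.011),(-.05,.011)]]+[g(x,y,.03) for x,y in[(-.085,-.018),(.085,-.018),(.085,.018),(-.085,.018)]]
p=proj("wrist",a,o);print(p.round(1).tolist())
im=im[:,:,::-1].copy()
for q in p: cv2.circle(im,tuple(int(v) for v in q.round()),2,(0,255,0),-1)
cv2.imwrite("pics/w1b.png",cv2.resize(im,None,fx=1.5,fy=1.5))
E
```

```text
time: 3.25
position: [0.4088, -0.3273, 0.2194]
tool_rot: [-0.054, 0.999, 0.001, -0.0]
ft_force: [-0.0, 0.6, -0.3]
grip_width: 0.0869
grip_force: 0.0
[ 0.40876184 -0.32731109  0.21935436] [-5.38212083e-02  9.98550049e-01  9.91855531e-04 -3.06285473e-04]
[]
[[235.8, 145.4], [237.0, 237.2], [257.0, 237.2], [257.5, 145.3], [231.5, 112.2], [233.4, 247.1], [261.2, 247.1], [262.3, 112.1]]
```

View pics/w1b.png

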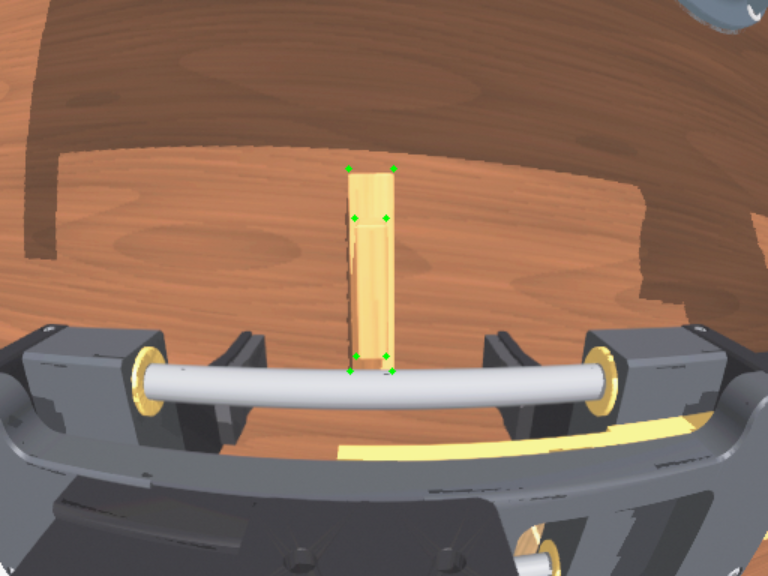

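The picture shows the scraper at (371,270) between the fingers, and the projected model fits it to 2-3 px (shift of about 3 mm in +x).

Run:
```python
from h import *
rows([(.421,-.3275,.09),(.421,-.3275,.037)],np.radians(96.2))
```

```text
dp [-11.7, -2.5, 129.7]
dp [-11.8, -2.6, 182.7]
rot [0.0012, -0.0003, 0.0016]
```

```bash
python3 -m jog '{"dp":[[-12,-2.5,45],[-12,-2.5,90],[-12,-2.5,130],[-12,-2.5,158],[-12,-2.5,175],[-12,-2.5,182.5],[-12,-2.5,182.5],[-12,-2.5,182.5]],"delta_rot":[[0,0,0],[0,0,0],[0,0,0],[0,0,0],[0,0,0],[0,0,0],[0,0,0],[0,0,0]],"gripper":[1,1,1,1,1,1,1,1]}'
python3 -m jog '{"dp":[[0,0,0],[0,0,0],[0,0,0],[0,0,0],[0,0,0],[0,0,0],[0,0,0],[0,0,0],[0,0,0],[0,0,0]],"delta_rot":[[0,0,0],[0,0,0],[0,0,0],[0,0,0],[0,0,0],[0,0,0],[0,0,0],[0,0,0],[0,0,0],[0,0,0]],"gripper":[-1,-1,-1,-1,-1,-1,-1,-1,-1,-1]}' 40
```

```text
time: 4.15
position: [0.4221, -0.3295, 0.0381]
tool_rot: [-0.055, 0.999, -0.001, 0.001]
ft_force: [-0.8, -0.2, 0.2]
grip_width: 0.0865
grip_force: 0.0
time: 5.15
position: [0.4209, -0.329, 0.0369]
tool_rot: [-0.054, 0.999, 0.001, -0.0]
ft_force: [-0.3, 0.6, -0.6]
grip_width: 0.0216
grip_force: 40.0
```

Run:
```python
from h import *
rows([(.421,-.3275,.3),(.61,.23,.3)],np.radians(87.4))
```

```text
dp [-0.1, 1.9, -263.1]
dp [-248.0, 535.7, -262.6]
rot [0.0012, -0.0007, 0.1533]
```

```bash
python3 -m jog '{"dp":[[0,0,-5],[0,0,-20],[0,0,-50],[0,0,-90],[0,0,-140],[0,0,-190],[0,0,-225],[-20,40,-250],[-40,80,-262],[-60,120,-262],[-80,165,-262],[-100,210,-262]],"delta_rot":[[0,0,0],[0,0,0],[0,0,0],[0,0,0],[0,0,0],[0,0,0],[0,0,0],[0,0,0],[0,0,0.04],[0,0,0.08],[0,0,0.12],[0,0,0.153]],"gripper":[-1,-1,-1,-1,-1,-1,-1,-1,-1,-1,-1,-1]}'
python3 - <<'E'
from h import *
rows([(.61,.23,.3)],np.radians(87.4))
E
```

```text
time: 6.35
position: [0.4977, -0.1082, 0.299]
tool_rot: [0.024, 1.0, 0.0, -0.0]
ft_force: [1.3, 0.2, -3.3]
grip_width: 0.0219
grip_force: 40.0
dp [-96.2, 343.1, -1.0]
rot [0.0, -0.0003, -0.0017]
```

```bash
python3 -m jog '{"dp":[[-12,42,0],[-24,84,0],[-36,126,0],[-48,168,0],[-60,210,0],[-72,252,0],[-84,294,0],[-92,328,0],[-95,335,0],[-95,335,0],[-95,335,0]],"delta_rot":[[0,0,0],[0,0,0],[0,0,0],[0,0,0],[0,0,0],[0,0,0],[0,0,0],[0,0,0],[0,0,0],[0,0,0],[0,0,0]],"gripper":[-1,-1,-1,-1,-1,-1,-1,-1,-1,-1,-1]}'
python3 - <<'E'
from h import *
o=robot.get_obs(); print(o["position"],o["ft_force"])
im=robot.camera("wrist")[:,:,::-1].copy()
t=-.0454;c,s=np.cos(t),np.sin(t)
g=lambda x,y,z:[.614+c*x-s*y,.310+s*x+c*y,z]
a=[g(x,y,.1) for x,y in[(-.095,-.006),(.095,-.006),(-.095,-.25),(.095,-.25),(0,-.12),(0.08,-.12),(-.08,-.12),(-.095,.006),(.095,.006)]]
p=proj("wrist",a,o);print(p.round(0).tolist())
for q in p: cv2.circle(im,tuple(int(v) for v in q.round()),1,(0,255,0),-1)
top=robot.camera("top")[:,:,::-1].copy()
for q in proj("top",a): cv2.circle(top,tuple(int(v) for v in q.round()),0,(0,255,0),-1)
cv2.imwrite("pics/w2.png",np.hstack([cv2.resize(im[:,60:450],(390,384)),cv2.resize(top[150:278,150:280],(390,384),interpolation=cv2.INTER_CUBIC)]))
E
```

```text
time: 7.45
position: [0.6072, 0.2193, 0.2984]
tool_rot: [0.023, 1.0, -0.001, -0.001]
ft_force: [0.1, -0.4, -3.3]
grip_width: 0.0217
grip_force: 40.0
[0.60718565 0.21931093 0.29840365] [ 0.07406762 -0.35744271 -3.27643909]
[[319.0, 101.0], [312.0, 246.0], [124.0, 105.0], [135.0, 244.0], [225.0, 177.0], [227.0, 237.0], [225.0, 112.0], [328.0, 101.0], [321.0, 246.0]]
```

View pics/w2.png

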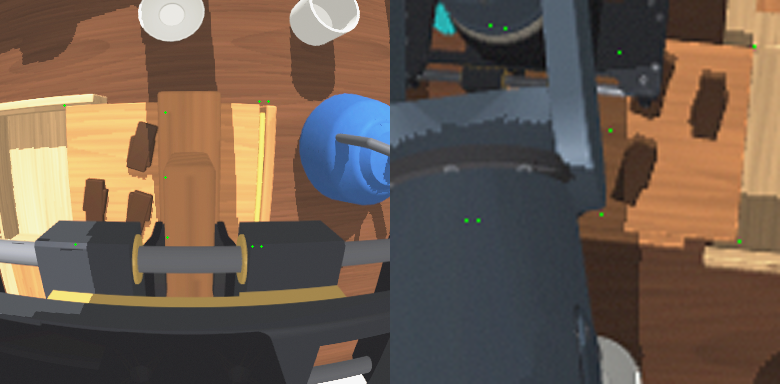

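Left half (wrist view): the projected leaf corners (66,105) and (259,101) lie on the leaf, and the three flakes are left of the held block. The right half (top view) agrees at the free edge.

Run:
```python
from h import *
rows([(.6102,.227,.145)],np.radians(87.4))
```

```text
dp [-2.5, 8.5, 153.9]
rot [-0.0009, -0.001, -0.001]
```

```bash
python3 -m jog '{"dp":[[-3,8.5,30],[-3,8.5,75],[-3,8.5,115],[-3,8.5,140],[-3,8.5,150],[-3,8.5,153],[-3,8.5,153],[-3,8.5,153],[-3,8.5,153],[-3,8.5,153]],"delta_rot":[[0,0,0],[0,0,0],[0,0,0],[0,0,0],[0,0,0],[0,0,0],[0,0,0],[0,0,0],[0,0,0],[0,0,0]],"gripper":[-1,-1,-1,-1,-1,-1,-1,-1,-1,-1]}'
python3 - <<'E'
from h import *
f=[]
for i in range(4): f.append(np.r_[robot.get_obs()["position"],robot.get_obs()["ft_force"]]); robot.camera("wrist")
print(np.round(f,4))
E
```

```text
time: 8.55
position: [0.612, 0.2289, 0.1474]
tool_rot: [0.022, 1.0, 0.0, 0.001]
ft_force: [0.3, -0.5, -3.1]
grip_width: 0.022
grip_force: 40.0
[[ 0.612   0.2289  0.1474  0.2667 -0.5166 -3.1098]
 [ 0.6118  0.2289  0.1471 -0.3322  0.2482 -3.6889]
 [ 0.6116  0.2289  0.1468 -0.6958 -0.4567 -2.8788]
 [ 0.6115  0.2288  0.1466 -0.5244  0.216  -2.9096]]
```

```bash
python3 -m jog '{"dp":[[0,0,4],[0,0,7],[0,0,8],[0,0,8],[0,0,8],[0,0,8]],"delta_rot":[[0,0,0],[0,0,0],[0,0,0],[0,0,0],[0,0,0],[0,0,0]],"gripper":[-1,-1,-1,-1,-1,-1]}';python3 -m jog '{"dp":[[0,0,0.5],[0,0,1],[0,0,1],[0,0,1]],"delta_rot":[[0,0,0],[0,0,0],[0,0,0],[0,0,0]],"gripper":[-1,-1,-1,-1]}';python3 -m jog '{"dp":[[0,0,0.5],[0,0,1],[0,0,1],[0,0,1]],"delta_rot":[[0,0,0],[0,0,0],[0,0,0],[0,0,0]],"gripper":[-1,-1,-1,-1]}'
```

```text
time: 9.35
position: [0.6114, 0.2287, 0.1381]
tool_rot: [0.022, 1.0, 0.0, 0.0]
ft_force: [-0.1, -0.1, -4.1]
grip_width: 0.0218
grip_force: 40.0
time: 9.75
position: [0.6113, 0.2287, 0.137]
tool_rot: [0.022, 1.0, -0.0, -0.0]
ft_force: [0.6, 0.3, -3.6]
grip_width: 0.0223
grip_force: 40.0
time: 10.15
position: [0.6114, 0.2287, 0.1363]
tool_rot: [0.022, 1.0, 0.0, 0.0]
ft_force: [-0.6, 0.2, -0.3]
grip_width: 0.0216
grip_force: 40.0
```

```bash
python3 -m jog '{"dp":[[0,0,0.5],[0,0,0.5],[0,0,0.5],[0,0,0.5]],"delta_rot":[[0,0,0],[0,0,0],[0,0,0],[0,0,0]],"gripper":[-1,-1,-1,-1]}'
python3 - <<'E'
from h import *
f=[]
for i in range(6): o=robot.get_obs();f.append(np.r_[o["position"],o["ft_force"]]); robot.camera("wrist")
print(np.round(f,4),np.mean(f,0)[5])
E
```

```text
time: 10.55
position: [0.6114, 0.2287, 0.1359]
tool_rot: [0.022, 1.0, -0.0, 0.0]
ft_force: [-0.9, -0.6, 1.7]
grip_width: 0.0218
grip_force: 40.0
[[ 0.6114  0.2287  0.1359 -0.8884 -0.5829  1.6816]
 [ 0.6114  0.2287  0.1359 -1.7007 -1.4613  1.2752]
 [ 0.6114  0.2287  0.1359 -0.9208 -1.6165  3.0828]
 [ 0.6114  0.2287  0.1358 -0.3684 -0.7685  1.9626]
 [ 0.6114  0.2287  0.1358 -1.5195 -1.1999  2.7987]
 [ 0.6114  0.2287  0.1358 -1.6511 -0.2469  3.207 ]] 2.3346529173633086
```

```bash
cat >> h.py <<'E'
def force(n=5):
    f=[]
    for i in range(n):
        o=robot.get_obs(); f.append(np.r_[o["position"],o["ft_force"]]); robot.camera("wrist")
    m=np.mean(f,0); d=m[:2]-[.614,.310]; t=-.0454
    print("stand xy mm",np.round(1000*np.array([np.cos(t)*d[0]+np.sin(t)*d[1],-np.sin(t)*d[0]+np.cos(t)*d[1]]),1),"z",m[2].round(4),"F",m[3:].round(2),"net",(m[5]+3.3).round(2))
E
python3 -m jog '{"dp":[[0,-2,0],[0,-5,0.1],[0,-8,0.2],[0,-12,0.4],[0,-16,0.5],[0,-20,0.7],[0,-24,0.9],[0,-28,1.1],[0,-30,1.2],[0,-30,1.2]],"delta_rot":[[0,0,0],[0,0,0],[0,0,0],[0,0,0],[0,0,0],[0,0,0],[0,0,0],[0,0,0],[0,0,0],[0,0,0]],"gripper":[-1,-1,-1,-1,-1,-1,-1,-1,-1,-1]}'; python3 -c "
from h import *
force()"
```

```text
time: 11.85
position: [0.6101, 0.1981, 0.1344]
tool_rot: [0.023, 1.0, -0.0, 0.0]
ft_force: [0.3, 1.1, 3.1]
grip_width: 0.0218
grip_force: 40.0
stand xy mm [   1.2 -111.9] z 0.1344 F [0.44 0.71 2.7 ] net 6.0
```

```bash
python3 -m jog '{"dp":[[0,-3,0],[0,-7,0],[0,-11,0.2],[0,-15,0.4],[0,-19,0.7],[0,-23,0.9],[0,-27,1.1],[0,-31,1.4],[0,-35,1.7],[0,-38,1.9],[0,-40,2.0],[0,-40,2.0]],"delta_rot":[[0,0,0],[0,0,0],[0,0,0],[0,0,0],[0,0,0],[0,0,0],[0,0,0],[0,0,0],[0,0,0],[0,0,0],[0,0,0],[0,0,0]],"gripper":[-1,-1,-1,-1,-1,-1,-1,-1,-1,-1,-1,-1]}'; python3 -c "
from h import *
force()"
```

```text
time: 13.3
position: [0.6081, 0.1582, 0.1323]
tool_rot: [0.022, 1.0, -0.0, -0.0]
ft_force: [0.3, 2.6, 1.8]
grip_width: 0.0214
grip_force: 40.0
stand xy mm [   1.  -151.8] z 0.1323 F [0.25 1.12 2.28] net 5.58
```

```bash
python3 -m jog '{"dp":[[0,-3,0],[0,-7,0],[0,-11,0.2],[0,-15,0.5],[0,-19,0.8],[0,-23,1.0],[0,-27,1.3],[0,-31,1.6],[0,-35,1.9],[0,-38,2.2],[0,-40,2.4],[0,-40,2.4]],"delta_rot":[[0,0,0],[0,0,0],[0,0,0],[0,0,0],[0,0,0],[0,0,0],[0,0,0],[0,0,0],[0,0,0],[0,0,0],[0,0,0],[0,0,0]],"gripper":[-1,-1,-1,-1,-1,-1,-1,-1,-1,-1,-1,-1]}'; python3 -c "
from h import *
force()"
```

```text
time: 14.75
position: [0.6063, 0.1182, 0.13]
tool_rot: [0.022, 1.0, -0.0, -0.0]
ft_force: [0.0, 1.3, 2.0]
grip_width: 0.022
grip_force: 40.0
stand xy mm [   1.1 -191.9] z 0.13 F [-0.05  0.38  1.69] net 4.99
```

```bash
python3 -m jog '{"dp":[[0,-3,0.2],[0,-7,0.6],[0,-11,0.9],[0,-15,1.3],[0,-19,1.6],[0,-23,2.0],[0,-27,2.4],[0,-31,2.8],[0,-33,3.0],[0,-35,3.1],[0,-35,3.1]],"delta_rot":[[0,0,0],[0,0,0],[0,0,0],[0,0,0],[0,0,0],[0,0,0],[0,0,0],[0,0,0],[0,0,0],[0,0,0],[0,0,0]],"gripper":[-1,-1,-1,-1,-1,-1,-1,-1,-1,-1,-1]}'; python3 -c "
from h import *
force()
cv2.imwrite('pics/w3.png',np.hstack([robot.camera('wrist')[:,60:450,::-1],cv2.resize(robot.camera('scene')[140:268,190:320,::-1],(390,384))]))"
```

```text
time: 16.1
position: [0.6048, 0.0834, 0.1269]
tool_rot: [0.022, 1.0, -0.0, -0.0]
ft_force: [0.5, 1.2, 3.5]
grip_width: 0.0217
grip_force: 40.0
stand xy mm [   1.2 -226.8] z 0.1269 F [0.24 0.72 3.02] net 6.32
```

View pics/w3.png

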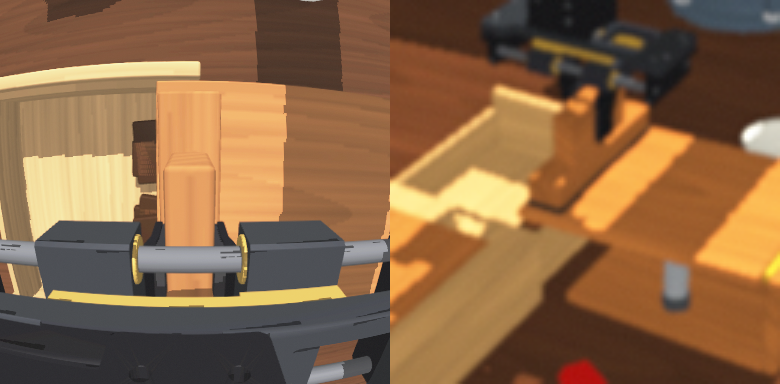

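Wrist view: two flakes at (145,140) and (145,210) are at or over the free edge, ahead of the block, above the tray. I continue past the edge with the rear of the sole still on the leaf.

```bash
python3 -m jog '{"dp":[[0,-3,-0.3],[0,-6,-0.2],[0,-9,0],[0,-12,0.3],[0,-15,0.6],[0,-18,0.9],[0,-21,1.2],[0,-24,1.5],[0,-27,1.7],[0,-28,1.8],[0,-28,1.8]],"delta_rot":[[0,0,0],[0,0,0],[0,0,0],[0,0,0],[0,0,0],[0,0,0],[0,0,0],[0,0,0],[0,0,0],[0,0,0],[0,0,0]],"gripper":[-1,-1,-1,-1,-1,-1,-1,-1,-1,-1,-1]}'; python3 -c "
from h import *
force()
cv2.imwrite('pics/w4.png',np.hstack([robot.camera('wrist')[:,60:450,::-1],cv2.resize(robot.camera('scene')[140:268,190:320,::-1],(390,384))]))"
```

```text
time: 17.55
position: [0.6035, 0.0554, 0.125]
tool_rot: [0.022, 1.0, -0.0, -0.0]
ft_force: [-0.2, 1.0, 2.6]
grip_width: 0.0219
grip_force: 40.0
stand xy mm [   1.1 -254.8] z 0.125 F [-0.19  0.52  2.4 ] net 5.7
```

View pics/w4.png

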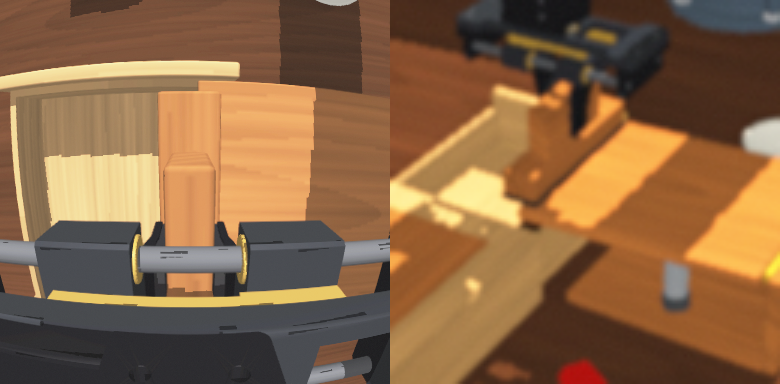

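Leaf is bare; no flakes remain ahead of the block (they are hidden in the tray under it). Now I lift and look into the tray.

```bash
python3 -m jog '{"dp":[[0,-1,-2],[0,-1,-4],[0,-1,-7],[0,-1,-11],[0,-1,-16],[0,-1,-25],[0,-15,-50],[0,-30,-90],[0,-45,-130],[0,-60,-160],[0,-60,-165],[0,-60,-165]],"delta_rot":[[0,0,0],[0,0,0],[0,0,0],[0,0,0],[0,0,0],[0,0,0],[0,0,0],[0,0,0],[0,0,0],[0,0,0],[0,0,0],[0,0,0]],"gripper":[-1,-1,-1,-1,-1,-1,-1,-1,-1,-1,-1,-1]}'; python3 -c "
from h import *
cv2.imwrite('pics/w5.png',np.hstack([robot.camera('wrist')[:,60:450,::-1],cv2.resize(robot.camera('scene')[140:268,190:320,::-1],(390,384))]))
rows([(.46,-.15,.30),(.421,-.329,.25)],np.radians(96.2))
"
```

```text
time: 19.1
position: [0.6007, -0.004, 0.2906]
tool_rot: [0.023, 1.0, 0.0, 0.001]
ft_force: [-0.1, -0.1, -3.9]
grip_width: 0.0218
grip_force: 40.0
dp [132.6, -153.0, -11.7]
dp [163.4, -333.6, 38.3]
rot [0.0015, -0.0046, -0.1526]
```

View pics/w5.png

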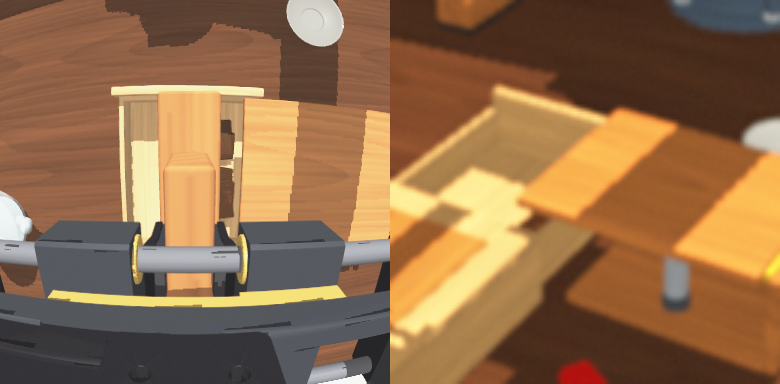

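The leaf is clear; flakes show in the tray at (227,140) and (227,190), the third being hidden by the gripper. Now I return the block.

```bash
python3 -m jog '{"dp":[[33,-38,-3],[66,-76,-6],[100,-114,-10],[133,-153,-12],[140,-195,0],[148,-240,12],[156,-285,25],[163,-320,38],[163,-334,38],[163,-334,60],[163,-334,100],[163,-334,140]],"delta_rot":[[0,0,0],[0,0,0],[0,0,0],[0,0,-0.05],[0,0,-0.1],[0,0,-0.15],[0,0,-0.153],[0,0,-0.153],[0,0,-0.153],[0,0,-0.153],[0,0,-0.153],[0,0,-0.153]],"gripper":[-1,-1,-1,-1,-1,-1,-1,-1,-1,-1,-1,-1]}';python3 -m jog '{"dp":[[0,0,20],[0,0,40],[0,0,60],[0,0,70],[0,0,75],[0,0,75],[0,0,75],[0,0,75]],"delta_rot":[[0,0,0],[0,0,0],[0,0,0],[0,0,0],[0,0,0],[0,0,0],[0,0,0],[0,0,0]],"gripper":[-1,-1,-1,-1,-1,-1,-1,-1]}'; python3 -c "
from h import *
rows([(.421,-.329,.037)],np.radians(96.2))"
```

```text
time: 20.4
position: [0.4235, -0.3291, 0.1485]
tool_rot: [-0.054, 0.999, 0.001, 0.0]
ft_force: [-0.2, 0.3, -3.4]
grip_width: 0.022
grip_force: 40.0
time: 21.2
position: [0.4236, -0.3309, 0.076]
tool_rot: [-0.054, 0.999, -0.001, 0.001]
ft_force: [-0.2, 0.3, -3.6]
grip_width: 0.0219
grip_force: 40.0
dp [2.4, 2.2, 38.9]
rot [-0.0016, 0.0011, 0.0001]
```

```bash
python3 -m jog '{"dp":[[0,0,10],[0,0,20],[0,0,28],[0,0,33],[0,0,36],[0,0,37],[0,0,37],[0,0,37],[0,0,37],[0,0,37]],"delta_rot":[[0,0,0],[0,0,0],[0,0,0],[0,0,0],[0,0,0],[0,0,0],[0,0,0],[0,0,0],[0,0,0],[0,0,0]],"gripper":[-1,-1,-1,-1,-1,-1,-1,-1,-1,-1]}';python3 -m jog '{"dp":[[0,0,0.4],[0,0,0.8],[0,0,1],[0,0,1],[0,0,1],[0,0,1]],"delta_rot":[[0,0,0],[0,0,0],[0,0,0],[0,0,0],[0,0,0],[0,0,0]],"gripper":[-1,-1,-1,-1,-1,-1]}'
```

```text
time: 22.2
position: [0.4232, -0.3306, 0.0383]
tool_rot: [-0.054, 0.999, -0.0, 0.0]
ft_force: [-0.7, 0.1, -3.6]
grip_width: 0.0217
grip_force: 40.0
time: 22.8
position: [0.4231, -0.3304, 0.037]
tool_rot: [-0.054, 0.999, 0.0, -0.0]
ft_force: [0.4, -0.3, -2.9]
grip_width: 0.0217
grip_force: 40.0
```

```bash
python3 -m jog '{"dp":[[0,0,0.4],[0,0,0.4],[0,0,0.4],[0,0,0.4],[0,0,0.4],[0,0,0.4],[0,0,0.4],[0,0,0.4],[0,0,0.4],[0,0,0.4]],"delta_rot":[[0,0,0],[0,0,0],[0,0,0],[0,0,0],[0,0,0],[0,0,0],[0,0,0],[0,0,0],[0,0,0],[0,0,0]],"gripper":[-1,-1,-1,0.5,0.5,0.5,0.5,0.5,0.5,0.5]}'; python3 -m jog '{"dp":[[0,0,-5],[0,0,-20],[0,0,-50],[0,0,-90],[0,0,-130],[0,0,-165],[0,0,-180],[0,0,-180],[0,0,-180]],"delta_rot":[[0,0,0],[0,0,0],[0,0,0],[0,0,0],[0,0,0],[0,0,0],[0,0,0],[0,0,0],[0,0,0]],"gripper":[0.5,0.5,0.5,0.5,0.5,0.5,0.5,-1,-1]}';  python3 -c "
from h import *
cv2.imwrite('pics/w6.png',np.hstack([cv2.resize(robot.camera('wrist')[60:300,150:350,::-1],(320,384)),cv2.resize(robot.camera('top')[150:270,240:390,::-1],(480,384),interpolation=cv2.INTER_CUBIC)]))
rows([(.42,-.03,.2),(.455,-.03,.1),(.455,-.03,.045)],np.radians(87))
"
```

```text
time: 23.8
position: [0.4231, -0.3304, 0.0366]
tool_rot: [-0.054, 0.999, -0.0, -0.0]
ft_force: [0.3, 0.5, -0.3]
grip_width: 0.0635
grip_force: 0.0
time: 24.7
position: [0.4227, -0.33, 0.2165]
tool_rot: [-0.054, 0.999, 0.0, -0.0]
ft_force: [0.2, -0.2, -0.4]
grip_width: 0.0558
grip_force: 0.0
dp [-30.1, 298.0, 16.0]
dp [-65.1, 293.9, 115.9]
dp [-65.2, 293.8, 170.9]
rot [0.0025, -0.002, 0.1605]
```

View pics/w6.png

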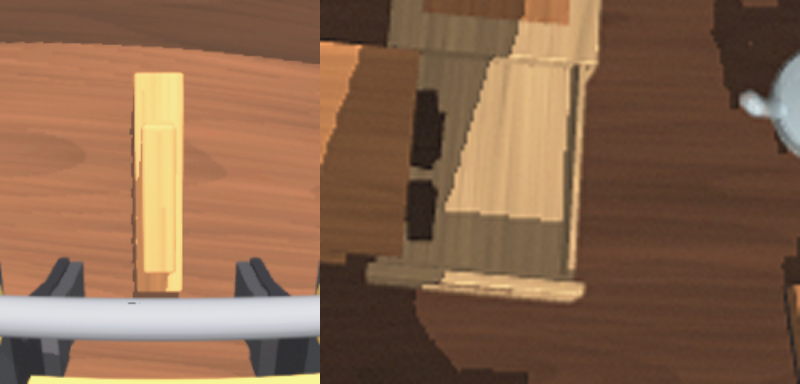

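The scraper stands upright (left half); the flakes lie in the tray against its +y wall at (425,130), apparently two overlapping, and (422,210). Next: the tray push.

```bash
python3 -m jog '{"dp":[[-20,45,0],[-25,90,0],[-30,135,0],[-38,180,0],[-45,225,0],[-52,270,0],[-54,300,10],[-54,306,40],[-54,306,80],[-54,306,120],[-54,306,150],[-54,306,166]],"delta_rot":[[0,0,0],[0,0,0.05],[0,0,0.1],[0,0,0.16],[0,0,0.16],[0,0,0.16],[0,0,0.16],[0,0,0.16],[0,0,0.16],[0,0,0.16],[0,0,0.16],[0,0,0.16]],"gripper":[-1,-1,-1,-1,-1,-1,-1,-1,-1,-1,-1,-1]}';  python3 -c "
from h import *
rows([(.445,-.018,.05),(.465,-.018,.05)],np.radians(87.3))
"
```

```text
time: 26.0
position: [0.4412, -0.0196, 0.0473]
tool_rot: [0.026, 1.0, 0.001, -0.003]
ft_force: [-0.4, -0.1, 0.5]
grip_width: 0.0003
grip_force: 0.0
dp [-3.7, 1.8, -2.8]
dp [-23.7, 2.8, -2.9]
rot [0.0017, -0.0068, -0.0046]
```

```bash
python3 -m jog '{"dp":[[-10,0,-1],[-18,0,-1],[-25,0,-1],[-32,0,-1],[-40,0,-1],[-52,0,-1],[-66,0,-1],[-80,0,-1],[-94,0,-1],[-108,0,-1],[-122,0,-1],[-135,0,-1]],"delta_rot":[[0,0,0],[0,0,0],[0,0,0],[0,0,0],[0,0,0],[0,0,0],[0,0,0],[0,0,0],[0,0,0],[0,0,0],[0,0,0],[0,0,0]],"gripper":[-1,-1,-1,-1,-1,-1,-1,-1,-1,-1,-1,-1]}'; python3 -m jog '{"dp":[[-12,0,0],[-24,0,0],[-36,0,0],[-46,0,0],[-55,0,0],[-63,0,0],[-70,0,0],[-70,0,0]],"delta_rot":[[0,0,0],[0,0,0],[0,0,0],[0,0,0],[0,0,0],[0,0,0],[0,0,0],[0,0,0]],"gripper":[-1,-1,-1,-1,-1,-1,-1,-1]}'
```

```text
time: 27.2
position: [0.5784, -0.0274, 0.0522]
tool_rot: [0.026, 1.0, -0.0, -0.001]
ft_force: [-3.0, -1.3, 1.3]
grip_width: 0.0002
grip_force: 1.2
time: 28.0
position: [0.6503, -0.031, 0.0519]
tool_rot: [0.026, 1.0, -0.0, 0.002]
ft_force: [0.9, 0.0, 0.1]
grip_width: 0.0005
grip_force: 0.0
```

```bash
for i in 1; do python3 -m jog '{"dp":[[-3,0,0],[-6,0,0],[-9,0,0],[-12,0,0],[-15,0,0],[-15,0,0]],"delta_rot":[[0,0,0],[0,0,0],[0,0,0],[0,0,0],[0,0,0],[0,0,0]],"gripper":[-1,-1,-1,-1,-1,-1]}'; done
```

```text
time: 28.6
position: [0.6641, -0.0317, 0.0516]
tool_rot: [0.026, 1.0, 0.0, 0.001]
ft_force: [-0.6, 0.3, -0.3]
grip_width: 0.0001
grip_force: 0.3
```

```bash
python3 -m jog '{"dp":[[-2,0,0],[-4,0,0],[-5,0,0],[-5,0,0]],"delta_rot":[[0,0,0],[0,0,0],[0,0,0],[0,0,0]],"gripper":[-1,-1,-1,-1]}'
```

```text
time: 29.0
position: [0.6686, -0.032, 0.0516]
tool_rot: [0.026, 1.0, 0.0, 0.0]
ft_force: [-1.9, 0.5, -0.6]
grip_width: 0.0006
grip_force: 0.7
```

```bash
python3 -m jog '{"dp":[[-2,0,0],[-4,0,0],[-5,0,0],[-5,0,0]],"delta_rot":[[0,0,0],[0,0,0],[0,0,0],[0,0,0]],"gripper":[-1,-1,-1,-1]}'
```

```text
time: 29.4
position: [0.6737, -0.0323, 0.0516]
tool_rot: [0.026, 1.0, 0.0, 0.0]
ft_force: [0.5, 0.4, -0.7]
grip_width: 0.0007
grip_force: 0.6
```

```bash
python3 -m jog '{"dp":[[-2,0,0],[-3,0,0],[-3,0,0],[-3,0,0]],"delta_rot":[[0,0,0],[0,0,0],[0,0,0],[0,0,0]],"gripper":[-1,-1,-1,-1]}'
```

```text
time: 29.8
position: [0.6766, -0.0325, 0.0516]
tool_rot: [0.026, 1.0, -0.0, 0.0]
ft_force: [-1.5, 0.4, -1.0]
grip_width: 0.0005
grip_force: 0.6
```

```bash
python3 -m jog '{"dp":[[-1,0,0],[-2,0,0],[-3,0,0],[-3,0,0],[-3,0,0]],"delta_rot":[[0,0,0],[0,0,0],[0,0,0],[0,0,0],[0,0,0]],"gripper":[-1,-1,-1,-1,-1]}'
```

```text
time: 30.3
position: [0.6786, -0.0325, 0.0516]
tool_rot: [0.026, 1.0, 0.0, -0.001]
ft_force: [-6.0, 0.1, 1.6]
grip_width: 0.0005
grip_force: 2.3
```

```bash
python3 -m jog '{"dp":[[-1,0,0],[-2,0,0],[-3,0,0],[-3,0,0],[-3,0,0]],"delta_rot":[[0,0,0],[0,0,0],[0,0,0],[0,0,0],[0,0,0]],"gripper":[-1,-1,-1,-1,-1]}'
```

```text
time: 30.8
position: [0.6786, -0.0326, 0.0516]
tool_rot: [0.026, 1.0, 0.0, -0.004]
ft_force: [-11.0, -0.1, 4.9]
grip_width: 0.0009
grip_force: 5.2
```

Hard stop at the expected place. Back off, rise, and check.

```bash
python3 -m jog '{"dp":[[5,0,0],[15,0,0],[40,0,0],[80,0,0],[120,0,0],[160,0,0],[200,0,-10],[210,0,-50],[210,0,-100],[210,-50,-150],[210,-100,-170],[210,-100,-170]],"delta_rot":[[0,0,0],[0,0,0],[0,0,0],[0,0,0],[0,0,0],[0,0,0],[0,0,0],[0,0,0],[0,0,0],[0,0,0],[0,0,0],[0,0,0]],"gripper":[-1,-1,-1,-1,-1,-1,-1,-1,-1,-1,-1,-1]}'; python3 -c "
from h import *
cv2.imwrite('pics/f.png',np.hstack([cv2.resize(robot.camera('scene')[120:300,110:290,::-1],(400,400)),cv2.resize(robot.camera('top')[80:280,160:360,::-1],(400,400),interpolation=cv2.INTER_CUBIC)]))
print(robot.get_obs()['position'])"
```

```text
time: 32.0
position: [0.4703, -0.1257, 0.2253]
tool_rot: [0.026, 1.0, -0.003, 0.005]
ft_force: [0.8, 0.4, -0.1]
grip_width: 0.0003
grip_force: 0.0
[ 0.4702109  -0.12557548  0.22434292]
```

View pics/f.png

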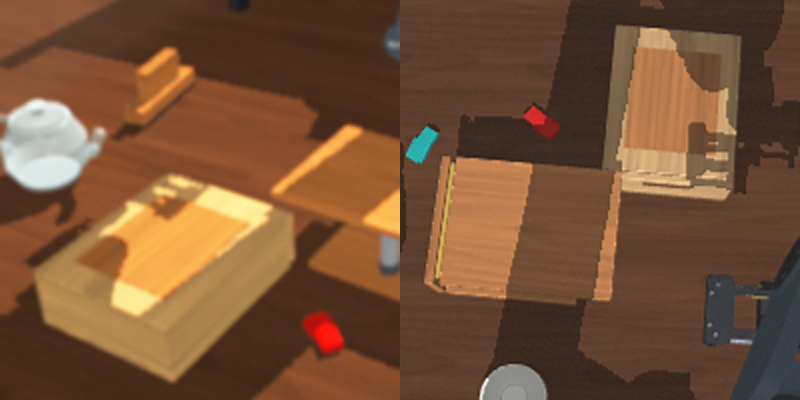

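The tray is shut flush with the caddy (right, 675,185), the leaf is bare, the block is upright (left, 160,85), and no flakes are lying outside.

```bash
python3 -c "
from rig import robot
print(robot.hand_in())"
```

```text
the job is handed in; nothing more can be done
None
```

The job is handed in at about 32 s of robot time: the leaf was wiped bare at about 5–6 N (free edge dipped roughly 13 mm), the block stands upright on the shelf and the tray is fully home; I saw flakes in the tray and none outside it, but two overlapped there, so I could not count the third separately.

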